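# Free a pressed test panel and lay it on the inspection stand

### The job

Lift the flattening weight off the metal test panel and set it down flat in the middle of the black rubber pad. Then slide the panel along its bed until it overhangs the open end far enough to be gripped by its two long sides, take it, and lay it on the sloping stand: flat on the slope, centred and square, lower end against the lip. Drop nothing, do not let the panel fall onto the bench, and leave everything else on the bench where it stands.

Things in the scene. Friction and masses are not known exactly. Their poses are not given: they have to be found in the camera images.
- bed: fixed grey block 170 (x) x 82 (y) mm with a shallow channel on top; origin at the centre of its underside. Channel floor: 42 mm above the bench, smooth, 60 mm wide, open at the -x end (flush with the end face, x = -85 mm, towards the robot); aluminium rims 8 mm tall, 11 mm wide along both sides; a stop 8 mm tall, 10 mm thick at the +x end
- panel: bare aluminium test panel, 150 x 55 x 3 mm, about 70 g, flat in the bed's channel below rim height, a few mm behind the open end; origin at the centre of its underside, x along its length, z normal to it. Slides easily on the bed (friction about 0.35) if pressed from above and dragged; stays level while less than half its length overhangs
- weight: steel flattening weight that lies on the panel between the rims: block 100 (x) x 48 (y) x 14 mm, with an upright grip bar on its top, 64 mm long (x), 14 mm thick (y), 36 mm high, so 50 mm tall overall; about 0.4 kg; origin at the centre of its underside
- pad: black rubber pad, 160 (x) x 130 (y) x 3 mm, fixed on the bench; origin at the centre of its underside
- easel: small fixed metal inspection stand that carries the sloping face; origin at the centre of the underside of its base plate, 130 (x) x 90 (y) x 8 mm. Two legs, 32 mm wide like the face, hold the face up; nothing else is beside or below it. The slope rises towards its +x, which points roughly to the robot: the face looks away from the robot, its lip is at the far, low end
- easel_face: sloping face of the stand, 140 x 32 x 5 mm: narrower than the panel, fingers pass on both sides. x runs up the slope (30 degrees), towards the robot, y across, z is the outward normal. Origin: on the face, mid width, at the foot of the lip at its lower end, 50 mm above the bench. Lip 10 mm high, 6 mm thick. A panel in place has its origin at x = 75, y = 0, z = 0 mm. Friction about 0.6: it may not slide by itself
- jar: bystander, loose: white screw-top jar, 52 mm across, 65 mm tall; origin at the centre of its underside
- amber_bottle: bystander, loose: amber glass bottle, 72 mm across, 160 mm tall; origin at the centre of its underside
- dark_bottle: bystander, loose: black plastic bottle, 72 mm across, 140 mm tall; origin at the centre of its underside
- beaker: bystander, loose: glass beaker, 80 mm across, 100 mm tall; origin at the centre of its underside
- spatula: bystander, loose: spatula lying on the bench, 190 mm long, under 30 mm high; origin at its middle
- tape: bystander, loose: roll of cardboard tape lying flat, 90 mm across, 20 mm high; origin at the centre of its underside
- tin: bystander, loose: plain metal tin, 94 mm across, 116 mm tall; origin at the centre of its underside
Things that resemble listed ones, but are neither listed nor needed, are in the scene too. Several things have the shape of the panel; the one meant has the colours described above.

How it is judged:
On the way, in this order (a step that is already met when the one before it is completed fails the run):
1. the weight stands on the rubber pad, released (horizontal distance between weight and pad below 0.045 m and z of weight in the frame of pad between -0.002 and 0.007 m and angle between weight's own z axis and vertical below 0.06 rad and contact force between the fingers and weight below 0.1 N and linear speed of weight below 0.02 m/s), for 0.2 s.
2. the panel, still lying flat in its bed, overhangs the open end by at least 30 mm (x of panel in the frame of bed below -0.04 m and z of panel in the frame of bed between 0.038 and 0.046 m and angle between panel's own z axis and vertical below 0.06 rad), for 0.2 s.
At the end, for the whole second after the job is handed in: Panel at rest flat on the sloping face (0.08 rad, either side up), square (0.13 rad), centred within 10 mm, lower end within 8 mm of the lip (centre 70 to 83 mm up the face); weight upright on the rubber pad, its centre within 45 mm of the pad's centre (x of panel in the frame of easel_face between 0.07 and 0.083 m and y of panel in the frame of easel_face between -0.01 and 0.01 m and z of panel in the frame of easel_face between -0.005 and 0.006 m and angle between the z axis of panel and the z axis of easel_face, either way round below 0.08 rad and angle between the x axis of panel and the x axis of easel_face, either way round below 0.13 rad and linear speed of each of panel, weight below 0.02 m/s and horizontal distance between weight and pad below 0.045 m and z of weight in the frame of pad between -0.002 and 0.007 m and angle between weight's own z axis and vertical below 0.06 rad); the robot touches nothing.
It fails at once if the panel falls onto the bench (height (world z) of panel below 0.03 m).
It fails at once if the panel is dropped: faster than 0.5 m/s while the fingers do not touch it (linear speed of panel above 0.5 m/s and contact force between the fingers and panel below 0.05 N).
It fails at once if the weight is dropped: faster than 0.5 m/s while the fingers do not touch it (linear speed of weight above 0.5 m/s and contact force between the fingers and weight below 0.05 N).
It fails at once if a bystander is moved by more than 30 mm (distance of any of jar, amber_bottle, dark_bottle, beaker, spatula, tape, tin from where it was at the start of the episode above 0.03 m).
It also fails if it takes over 64 s, if anything falls off the work surface, if the arm or the gripper's body presses on something with over 40 N, if the wrist force passes 120 N, or if a joint passes its speed limit or range.

### The arm

A 6-joint arm with a two-finger parallel gripper is mounted at the origin on the work surface. World frame = base frame: x ahead of the robot, y to its left, z up, the work surface at z = 0. Lengths are in m, angles in rad, forces in N, time in s.
With the tool pointing down it reaches from about 0.3 to 0.85 m from the base axis. Payload 5.4 kg.
Tool frame: the origin (TCP) lies midway between the tips of the shut fingers; the grasp point (between the pads) lies 19 mm behind it; z points along the fingers, y is the line along which they close (so a half turn about z gives the same grasp; the last joint's range is limited). The gripper opens to 85 mm and grips with 20 to 120 N. Pads are 22 mm wide; open, the fingers measure 114 mm over their backs; the gripper's body (76 mm by 85 mm) begins 54 mm behind the grasp point. The pads swing forward as they close: fully open they stand 13 mm farther back than shut.
Start: joints at [-1.39, 0.158, 1.597, -0, 1.386, -0.21], TCP at [0.219, -0.532, 0.231] pointing down, gripper open.
Joint ranges: [-2.91, 2.91], [-0.94, 2.29], [0.18, 2.7], [-1.29, 4.43], [0.17, 2.64], [-3, 3]. Speed limits (rad/s): [2.57, 2.57, 3.14, 3.14, 3.14, 3.14].

### API

Orientations are given as a unit quaternion [w, x, y, z].
In Python, from rig import manip, cams gives the robot as it stands.
- The arm moves only by the shell command python3 -m creep 'ROWS' [FORCE]. ROWS is a JSON object of lists of equal length, an entry for each row: "gripper": the finger opening in mm, from 0 to 85.4; "translation": the shift along the tool's x, y, z in mm, a list of three; "delta_rot": the turn, a rotation vector about the tool's x, y, z in degrees, a list of three. In form: {"gripper": [gripper, ...], "translation": [[x, y, z], ...], "delta_rot": [[rx, ry, rz], ...]}. A call has exactly 8 rows; each row shifts and turns the commanded pose from where the row before left it, along the tool's axes as they then stand; what a row does not reach is not made up. A row lasts 1/12 s, in which the tool goes at most 41.7 mm and 7.16 degrees, less where a joint would pass 70% of its speed; a pose out of reach is approached as far as the arm can. A call with a gripper value outside its range is refused whole. The fingers move at their own pace and stop on an object; FORCE is the grip in N (left out, the last holds). Time passes only in rows, so rows that do not move let the fingers close, or fill a call up. It gives the time, the measured TCP pose, the force, the opening and the grip force at its end, in the units of the state.
- manip.state(): the state, without advancing time (a new reading comes with each control period).
- cams.grab_frame(name): name is "scene" or "side" or "wrist"; returns a dict with "frame" (420x560x3 uint8, red, green, blue), "depth" (420x560 float32, m along the optical axis (not along the pixel's ray), 0 where there is no reading), "mtx" (3x3 intrinsics, pixels), "k1" (the pictures are not rectified: a ray, as slopes to the right and down, at radius r is drawn at 1 + k1 r^2 times it, then the intrinsics apply), "view" (4x4, takes a point from world to camera coordinates). Camera axes: x right, y down, z forward; pixel columns grow to the right and rows downward; lengths in m; the calibration is good to about 2 mm. A picture is of the moment at which its call begins.
- manip.finish_job(): hands the job in; it is judged then, once.
Trained networks look in the newest picture that a camera, given by its name, has taken for a name from the list of things; names that differ only in an ending like _2 or _b are one class to them, and where a whole thing is asked for, a point or a joint stands for the part that bears it (a point fixed in the world has none). Each returns a list of dicts, best first, with "score" (0 to 1); they miss things now and then, are a little off and sometimes report something else, mostly with a low value. They report only what shows in the picture. A call takes as long as a camera call. They do not tell look-alikes from the thing itself.
- cams.recognise(camera, name): "uv" ([column, row] in pixels, amid what is visible of it).
- cams.regions_of(camera, name): "mask" (420x560 bool, what is visible of it) and "uv" ([column, row] in pixels, amid what is visible of it).
- cams.place_of(camera, name): "uv" ([column, row] in pixels: a listed point, or the origin of a listed thing).
The state is a dict: "time_s": time; "q": joint angles; "dq": joint speeds; "joint_efforts": joint torques, N m; "eef_pos": TCP position; "eef_rot": TCP orientation; "wrist_force": force on the tool from outside, world axes, zero at the start; "moment": the same for the moment, N m; "opening": opening from 0.0 (shut) to 1.0 (fully open); "grip_force": force on a finger pad.
Only numpy, scipy, OpenCV 4.12 (cv2) and the standard library are available. Lean on these libraries where they do the work, as an engineer would, in place of code of your own. Each camera call takes 0.05 s, during which the arm holds its last target. There are 200 camera calls.

## Working session

There is one attempt and no reset: what is moved stays moved. The work goes in short steps, Python scripts to look and compute and a shell command to move; the robot and the scene stay as the last step left them, time stands still between calls to the robot, and variables do not carry over. Pictures are saved under pics/ and viewed, at most 10 in all, crops included, and the job is handed in when it is done.

```bash
ls; mkdir -p pics; cat > h.py <<'E'
import numpy as np, cv2
from rig import manip, cams
from scipy.spatial.transform import Rotation as R
def ray(f,uv):
    K=f["mtx"];k=f["k1"]
    p=cv2.undistortPoints(np.array(uv,float).reshape(-1,1,2),np.array(K),np.array([k,0,0,0,0.]))
    return p.reshape(-1,2)
def pts(f,uv,d=None):
    uv=np.atleast_2d(uv); s=ray(f,uv)
    if d is None: d=np.array([f["depth"][int(v),int(u)] for u,v in uv])
    c=np.c_[s*np.reshape(d,(-1,1)),np.reshape(d,(-1,1))*np.ones((len(s),1))]
    V=np.array(f["view"]); return (c-V[:3,3])@V[:3,:3]
def cloud(f,m):
    v,u=np.nonzero(m&(f["depth"]>0)); return pts(f,np.c_[u,v],f["depth"][v,u])
def atz(f,uv,z):
    s=ray(f,uv);V=np.array(f["view"]);o=-V[:3,:3].T@V[:3,3];d=np.c_[s,np.ones(len(s))]@V[:3,:3]
    return o+d*((z-o[2])/d[:,2:])
def proj(f,P):
    V=np.array(f["view"]);c=np.atleast_2d(P)@V[:3,:3].T+V[:3,3];K=np.array(f["mtx"])
    s=c[:,:2]/c[:,2:];s=s*(1+f["k1"]*(s**2).sum(1,keepdims=True));return s*[K[0,0],K[1,1]]+K[:2,2]
E
python3 - <<'E'
from h import *
for c in ["scene","side"]:
    f=cams.grab_frame(c); cv2.imwrite(f"pics/{c}0.png",f["frame"][...,::-1])
    V=np.array(f["view"]);print(c,(-V[:3,:3].T@V[:3,3]).round(3))
    for n in ["bed","panel","weight","pad","easel","easel_face","jar","amber_bottle","dark_bottle","beaker","spatula","tape","tin"]:
        for r in cams.place_of(c,n)[:3]:
            if r["score"]>.2: print(n,round(r["score"],2),np.round(r["uv"]),pts(f,np.clip(r["uv"],0,[559,419])).round(3))
E
```

```text
pics
scene [1.447 0.182 0.837]
bed 0.85 [273. 226.] [[0.644 0.027 0.052]]
panel 0.89 [193. 169.] [[ 0.346 -0.319  0.005]]
panel 0.69 [387. 195.] [[ 0.384  0.364 -0.   ]]
panel 0.59 [279. 215.] [[0.601 0.037 0.058]]
weight 0.97 [276. 218.] [[0.622 0.032 0.067]]
weight 0.63 [238. 182.] [[ 0.387 -0.145 -0.002]]
pad 0.66 [325. 190.] [[ 0.389  0.159 -0.002]]
pad 0.65 [181. 214.] [[ 0.586 -0.28   0.004]]
easel 0.74 [362. 234.] [[0.639 0.279 0.053]]
easel_face 0.67 [363. 235.] [[0.64  0.281 0.052]]
jar 0.52 [323. 267.] [[0.867 0.18  0.161]]
amber_bottle 0.81 [182. 255.] [[ 0.839 -0.167  0.11 ]]
amber_bottle 0.5 [363. 236.] [[0.644 0.282 0.05 ]]
dark_bottle 0.6 [353. 274.] [[0.783 0.257 0.05 ]]
dark_bottle 0.55 [121. 196.] [[ 0.573 -0.483  0.04 ]]
tape 0.7 [326. 186.] [[0.369 0.16  0.003]]
tin 0.81 [121. 196.] [[ 0.567 -0.486  0.035]]
side [0.358 0.848 1.081]
panel 0.86 [293. 361.] [[0.403 0.361 0.004]]
panel 0.78 [349. 165.] [[ 0.359 -0.312 -0.   ]]
weight 0.77 [250. 224.] [[0.589 0.036 0.056]]
pad 0.73 [277. 160.] [[ 0.583 -0.275  0.002]]
easel 0.61 [219. 314.] [[0.601 0.286 0.004]]
easel_face 0.87 [200. 297.] [[0.646 0.278 0.051]]
easel_face 0.35 [219. 165.] [[ 0.74  -0.178  0.037]]
easel_face 0.32 [166. 291.] [[0.728 0.287 0.062]]
jar 0.61 [180. 265.] [[0.73  0.193 0.037]]
amber_bottle 0.86 [220. 164.] [[ 0.739 -0.185  0.036]]
dark_bottle 0.66 [169. 294.] [[0.724 0.283 0.045]]
beaker 0.68 [218. 401.] [[0.441 0.684 0.595]]
spatula 0.68 [331. 199.] [[ 0.392 -0.148  0.007]]
spatula 0.66 [219. 164.] [[ 0.741 -0.183  0.037]]
tape 0.92 [314. 287.] [[ 0.389  0.153 -0.   ]]
tape 0.46 [222. 165.] [[ 0.731 -0.185  0.033]]
tin 0.94 [306. 119.] [[ 0.527 -0.472  0.022]]
```

View pics/scene0.png

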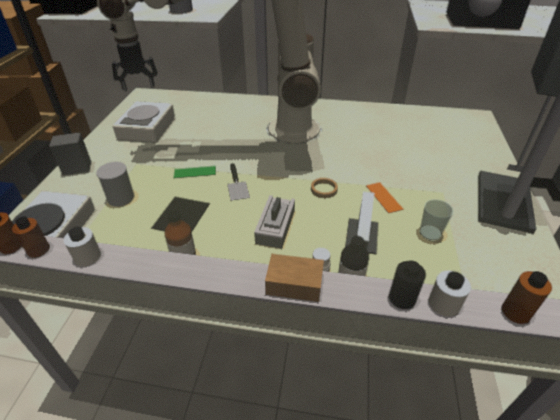

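View pics/side0.png

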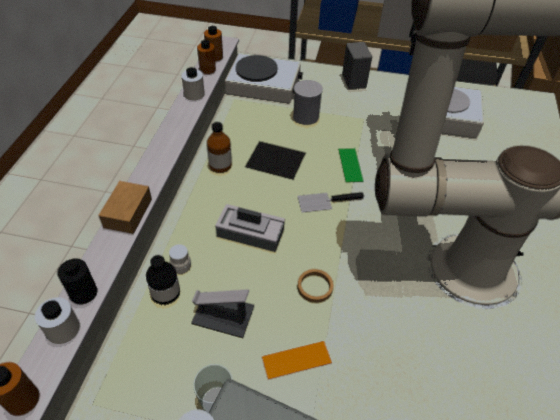

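The scene shows bed and weight at (275,218), black pad at (181,215), and easel at (362,230) with the dark bottle close behind it. There are three panel-shaped things: green plate (193,169), orange plate (387,195) and the bare aluminium one under the weight in the bed (276,222). Only the last fits, and I'll confirm it in a crop below.

```bash
python3 - <<'E'
from h import *
H=[]
for c in ["side","scene"]:
    f=cams.grab_frame(c)
    P=cloud(f,f["depth"]>0)
    def sel(x0,x1,y0,y1,z0,z1): return P[(P[:,0]>x0)&(P[:,0]<x1)&(P[:,1]>y0)&(P[:,1]<y1)&(P[:,2]>z0)&(P[:,2]<z1)]
    def rect(n,Q):
        r=cv2.minAreaRect((Q[:,:2]*1000).astype(np.float32)); print(c,n,len(Q),np.round(r[0]),np.round(r[1]),round(r[2],1),"z",np.percentile(Q[:,2],[5,50,95]).round(4))
    rect("bedrims",sel(.45,.75,-.08,.13,.046,.054))
    rect("bar",sel(.45,.75,-.08,.13,.085,.11))
    rect("all",sel(.45,.75,-.08,.13,.03,.11))
    E=sel(.48,.70,.22,.35,.055,.14);rect("easel",E)
    E=E[:]; m=E.mean(0)
    for _ in range(5):
        A=np.c_[E[:,:2],np.ones(len(E))];s=np.linalg.lstsq(A,E[:,2],rcond=None)[0];r=A@s-E[:,2];
        E=E[abs(r)<max(.003,np.median(abs(r))*2)]
    n=np.array([-s[0],-s[1],1]);n/=np.linalg.norm(n);print("face",len(E),np.degrees(np.arccos(n[2])),"yaw(+x)",np.degrees(np.arctan2(s[1],s[0])),E.mean(0),"z at x.6,y.285",s@[.6,.285,1]);rect("face",E)
    print("easel base",end="");rect("",sel(.45,.72,.2,.37,.005,.011))
    # pad: dark pixels on bench
    g=f["frame"].max(2); m=(g<60)&(f["depth"]>0); Q=cloud(f,m);Q=Q[(abs(Q[:,2])<.012)&(Q[:,0]>.42)&(Q[:,0]<.72)&(Q[:,1]>-.4)&(Q[:,1]<-.17)];rect("pad",Q)
    if c=="side":
        a=cv2.resize(f["frame"][180:360,150:350],None,fx=4,fy=3.3,interpolation=cv2.INTER_CUBIC);cv2.imwrite("pics/c1.png",a[...,::-1])
E
```

```text
side bedrims 662 [591.  26.] [ 87. 173.] 85.3 z [0.0464 0.0497 0.0533]
side bar 154 [594.  28.] [17. 64.] 84.4 z [0.0862 0.0942 0.0984]
side all 1837 [590.  26.] [ 88. 174.] 85.3 z [0.0355 0.0508 0.0932]
side easel 677 [595. 285.] [ 35. 133.] 86.6 z [0.0572 0.0867 0.117 ]
face 431 29.23097278536786 yaw(+x) -178.88510233000045 [0.58810296 0.2852356  0.08659687] z at x.6,y.285 0.07994315173912209
side face 431 [587. 286.] [ 34. 117.] 87.7 z [0.0594 0.0867 0.1153]
easel baseside  1221 [585. 286.] [168. 270.] 89.8 z [0.0053 0.0077 0.0105]
side pad 1356 [ 612. -275.] [218. 148.] 1.3 z [-0.0003  0.0037  0.0076]
scene bedrims 481 [590.  24.] [ 83. 175.] 85.6 z [0.0464 0.0498 0.0526]
scene bar 95 [595.  27.] [15. 63.] 85.2 z [0.0866 0.0943 0.0971]
scene all 1232 [591.  24.] [ 83. 176.] 85.6 z [0.0371 0.0503 0.0933]
scene easel 522 [593. 283.] [ 32. 137.] 86.7 z [0.0573 0.0863 0.1165]
face 390 29.589732543996575 yaw(+x) 175.8932831474287 [0.58655418 0.28410886 0.08690473] z at x.6,y.285 0.07933322008668969
scene face 390 [587. 284.] [ 32. 116.] 86.6 z [0.0581 0.0871 0.1164]
easel basescene  495 [558. 287.] [204. 158.] 1.1 z [0.0055 0.0079 0.0101]
scene pad 635 [ 590. -278.] [121. 150.] 82.8 z [0.0006 0.0033 0.0061]
```

View pics/c1.png

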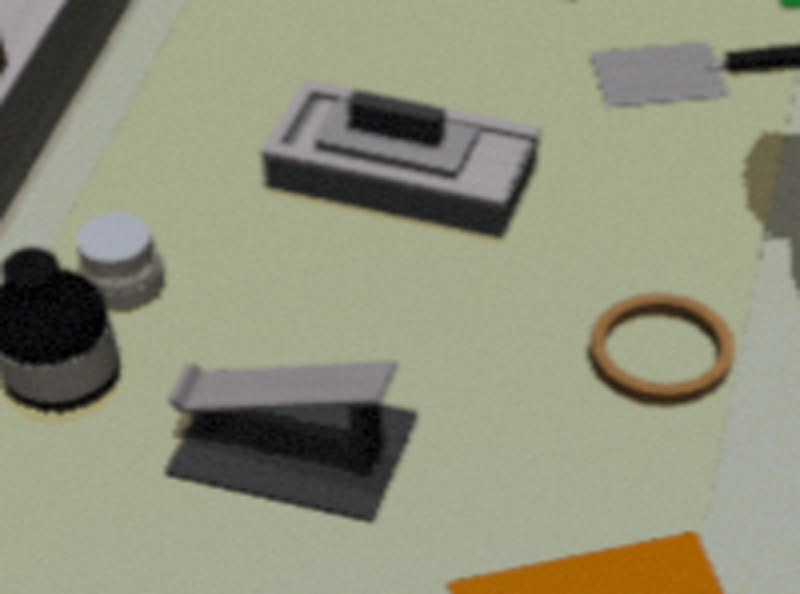

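The crop shows the bare aluminium panel in the bed channel under the weight (crop 420,140), with its end visible near the open end. That's the target; the orange and green plates are decoys.

```bash
cat >> h.py <<'E'
from scipy.linalg import logm,expm
def pose(p,Rm): T=np.eye(4);T[:3,:3]=Rm;T[:3,3]=p;return T
def cur():
    s=manip.state();q=s["eef_rot"];return pose(s["eef_pos"],R.from_quat([q[1],q[2],q[3],q[0]]).as_matrix())
def axes(z,y):
    z=np.array(z,float)/np.linalg.norm(z);y=np.array(y,float);y-=z*(y@z);y/=np.linalg.norm(y);return np.c_[np.cross(y,z),y,z]
def plan(T0,T1):
    d=np.linalg.inv(T0)@T1;L=np.linalg.norm(d[:3,3])*1000;a=np.degrees(R.from_matrix(d[:3,:3]).magnitude())
    N=int(np.ceil(max(L/40,a/6.8,1)));D=expm(np.real(logm(d))/N)
    print("rows",N,"t",(D[:3,3]*1000).round(1).tolist(),"r",np.degrees(R.from_matrix(D[:3,:3]).as_rotvec()).round(2).tolist(),"| total",(d[:3,3]*1000).round(1),round(a,1))
E
python3 - <<'E'
from h import *
T=cur();print(T.round(3))
a=np.radians(-4.9)
for s in (1,-1):
    print(s);plan(T,pose([.592,.027,.23],axes([0,0,-1],[-s*np.sin(a),s*np.cos(a),0])))
E
```

```text
[[ 0.925  0.381  0.     0.219]
 [ 0.381 -0.925 -0.    -0.532]
 [ 0.     0.    -1.     0.231]
 [ 0.     0.     0.     1.   ]]
1
rows 23 t [31.0, 25.3, 0.1] r [0.0, 0.0, -6.64] | total [ 557.7 -374.5    1.3] 152.7
-1
rows 17 t [27.3, -29.0, 0.1] r [0.0, -0.0, 1.61] | total [ 557.7 -374.5    1.3] 27.3
```

```bash

python3 -m creep '{"gripper":[85,85,85,85,85,85,85,85],"translation":[[27.3,-29,0],[27.3,-29,0],[27.3,-29,0],[27.3,-29,0],[27.3,-29,0],[27.3,-29,0],[27.3,-29,0],[27.3,-29,0]],"delta_rot":[[0,0,1.6],[0,0,1.6],[0,0,1.6],[0,0,1.6],[0,0,1.6],[0,0,1.6],[0,0,1.6],[0,0,1.6]]}'
python3 -m creep '{"gripper":[85,85,85,85,85,85,85,85],"translation":[[27.3,-29,0],[27.3,-29,0],[27.3,-29,0],[27.3,-29,0],[27.3,-29,0],[27.3,-29,0],[27.3,-29,0],[27.3,-29,0]],"delta_rot":[[0,0,1.6],[0,0,1.6],[0,0,1.6],[0,0,1.6],[0,0,1.6],[0,0,1.6],[0,0,1.6],[0,0,1.6]]}'
python3 -m creep '{"gripper":[60,60,60,60,60,60,60,60],"translation":[[27.3,-29,0],[0,0,0],[0,0,0],[0,0,0],[0,0,0],[0,0,0],[0,0,0],[0,0,0]],"delta_rot":[[0,0,1.6],[0,0,0],[0,0,0],[0,0,0],[0,0,0],[0,0,0],[0,0,0],[0,0,0]]}'
python3 - <<'E'
from h import *
T=cur();print(T.round(4))
f=cams.grab_frame("wrist");cv2.imwrite("pics/w1.png",f["frame"][...,::-1])
P=cloud(f,f["depth"]>0)
for n,z0,z1 in(("bar",.085,.11),("block",.055,.063),("rims",.0475,.053)):
    Q=P[(P[:,2]>z0)&(P[:,2]<z1)&(abs(P[:,1]-.02)<.09)&(abs(P[:,0]-.59)<.15)];
    if len(Q)<9: print(n,0);continue
    r=cv2.minAreaRect((Q[:,:2]*1000).astype(np.float32));print(n,len(Q),np.round(r,1) if 0 else r,Q[:,2].mean())
E
```

```text
time_s: 2.17
eef_pos: [0.3612, -0.2453, 0.2316]
eef_rot: [0.0, 0.997, 0.083, 0.0]
wrist_force: [-0.7, -1.8, 0.7]
opening: 0.995
grip_force: 0.0
time_s: 2.83
eef_pos: [0.5631, 0.0012, 0.2314]
eef_rot: [0.0, 1.0, -0.028, 0.0]
wrist_force: [0.3, -0.3, 0.3]
opening: 0.999
grip_force: 0.0
time_s: 3.5
eef_pos: [0.5907, 0.0258, 0.2317]
eef_rot: [0.0, 0.999, -0.043, 0.0]
wrist_force: [0.4, 0.7, -0.2]
opening: 0.7
grip_force: 0.0
[[ 9.964e-01 -8.500e-02  5.000e-04  5.907e-01]
 [-8.500e-02 -9.964e-01 -1.000e-04  2.580e-02]
 [ 5.000e-04  1.000e-04 -1.000e+00  2.317e-01]
 [ 0.000e+00  0.000e+00  0.000e+00  1.000e+00]]
bar 1321 ((593.1434936523438, 27.231828689575195), (13.679878234863281, 63.90382766723633), 84.77606201171875) 0.09502043306037541
block 4294 ((592.9993896484375, 27.452171325683594), (48.249244689941406, 100.67142486572266), 84.70706939697266) 0.05931759063523569
rims 5198 ((590.478759765625, 24.839946746826172), (82.7947006225586, 170.88739013671875), 85.65219116210938) 0.05032955467181434
```

View pics/w1.png

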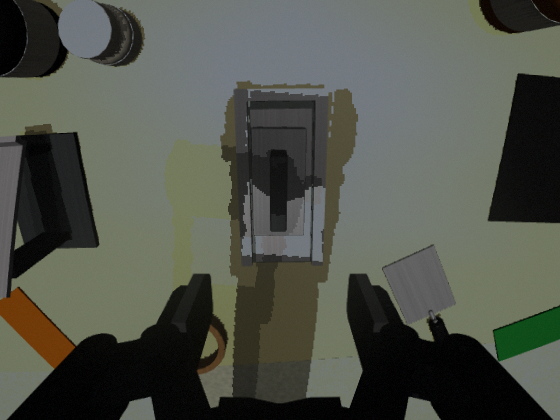

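```bash

python3 -m creep '{"gripper":[60,60,60,60,60,60,60,60],"translation":[[2.3,-1.6,30],[0,0,30],[0,0,30],[0,0,30],[0,0,25],[0,0,15],[0,0,7],[0,0,0]],"delta_rot":[[0,0,0],[0,0,0],[0,0,0],[0,0,0],[0,0,0],[0,0,0],[0,0,0],[0,0,0]]}'
python3 -m creep '{"gripper":[0,0,0,0,0,0,0,0],"translation":[[0,0,0],[0,0,0],[0,0,0],[0,0,0],[0,0,0],[0,0,0],[0,0,0],[0,0,0]],"delta_rot":[[0,0,0],[0,0,0],[0,0,0],[0,0,0],[0,0,0],[0,0,0],[0,0,0],[0,0,0]]}' 60
python3 -m creep '{"gripper":[0,0,0,0,0,0,0,0],"translation":[[0,0,0],[0,0,0],[0,0,-2],[0,0,-5],[0,0,-8],[0,0,-10],[0,0,-10],[0,0,-10]],"delta_rot":[[0,0,0],[0,0,0],[0,0,0],[0,0,0],[0,0,0],[0,0,0],[0,0,0],[0,0,0]]}'
python3 - <<'E'
from h import *
T=cur()
plan(T,pose([.586,-.278,.16],T[:3,:3]))
E
```

```text
time_s: 4.22
eef_pos: [0.592, 0.0279, 0.0626]
eef_rot: [-0.0, 0.999, -0.042, -0.002]
wrist_force: [-0.3, -0.1, -0.1]
opening: 0.707
grip_force: 0.0
time_s: 4.88
eef_pos: [0.5946, 0.0278, 0.066]
eef_rot: [0.0, 0.999, -0.042, 0.001]
wrist_force: [-0.9, -0.6, 6.2]
opening: 0.15
grip_force: 60.1
time_s: 5.55
eef_pos: [0.5936, 0.0279, 0.1106]
eef_rot: [0.0, 0.999, -0.042, 0.0]
wrist_force: [-0.2, -0.0, -3.7]
opening: 0.151
grip_force: 58.7
rows 8 t [2.3, 38.2, -6.2] r [-0.0, 0.0, -0.0] | total [ 18.1 305.5 -49.4] 0.0
```

```bash

python3 -m creep '{"gripper":[0,0,0,0,0,0,0,0],"translation":[[0,10,-15],[0,20,-20],[0,30,-10],[0,38,-4],[3,38,0],[3,38,0],[4,38,0],[4,38,0]],"delta_rot":[[0,0,0],[0,0,0],[0,0,0],[0,0,0],[0,0,0],[0,0,0],[0,0,0],[0,0,0]]}'
python3 -m creep '{"gripper":[0,0,0,0,0,0,0,0],"translation":[[4,30,0],[0,20,0],[0,5,0],[0,0,0],[0,0,0],[0,0,0],[0,0,0],[0,0,0]],"delta_rot":[[0,0,0],[0,0,0],[0,0,0],[0,0,0],[0,0,0],[0,0,0],[0,0,0],[0,0,0]]}'
python3 - <<'E'
from h import *
T=cur();print(T[:3,3])
f=cams.grab_frame("wrist");cv2.imwrite("pics/w2.png",f["frame"][...,::-1])
g=f["frame"].max(2);P=cloud(f,(g<45)&(f["depth"]>0));P=P[abs(P[:,2])<.012];P=P[(abs(P[:,0]-.586)<.12)&(abs(P[:,1]+.278)<.12)]
r=cv2.minAreaRect((P[:,:2]*1000).astype(np.float32));print(r,P.mean(0))
E
```

```text
time_s: 6.22
eef_pos: [0.5863, -0.2243, 0.1595]
eef_rot: [0.0, 0.999, -0.042, 0.001]
wrist_force: [1.0, 0.2, -4.4]
opening: 0.154
grip_force: 58.9
time_s: 6.88
eef_pos: [0.586, -0.2762, 0.1584]
eef_rot: [-0.0, 0.999, -0.041, -0.0]
wrist_force: [-0.6, 0.3, -4.3]
opening: 0.151
grip_force: 59.1
[ 0.58601646 -0.2762081   0.15840796]
((572.0592041015625, -276.87823486328125), (129.5496063232422, 192.04727172851562), 83.25810241699219) [ 0.61842948 -0.28334189  0.00336693]
```

View pics/w2.png

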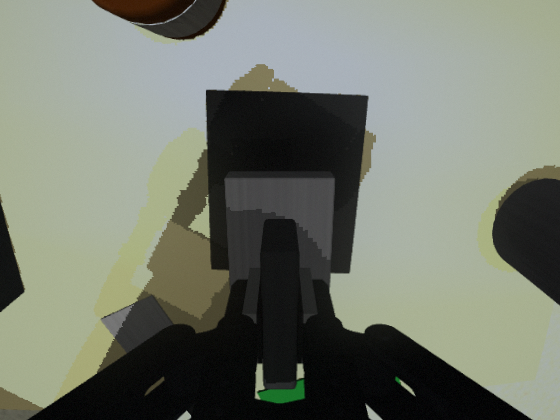

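The wrist view shows the pad corners at about (207,90), (367,96), (350,272) and (211,268), with the held weight above it.

```bash
python3 - <<'E'
from h import *
f=cams.grab_frame("wrist");p=atz(f,np.array([[207,90],[367,96],[350,272],[211,268.]]),.003);print(p.round(3),p.mean(0))
E
```

```text
[[ 0.674 -0.225  0.003]
 [ 0.659 -0.352  0.003]
 [ 0.503 -0.335  0.003]
 [ 0.517 -0.206  0.003]] [ 0.58844682 -0.2796432   0.003     ]
```

```bash

python3 -m creep '{"gripper":[0,0,0,0,0,0,0,0],"translation":[[3,3,15],[0,0,25],[0,0,30],[0,0,25],[0,0,15],[0,0,10],[0,0,6],[0,0,4]],"delta_rot":[[0,0,0],[0,0,0],[0,0,0],[0,0,0],[0,0,0],[0,0,0],[0,0,0],[0,0,0]]}'
python3 -m creep '{"gripper":[0,0,0,0,0,0,0,0],"translation":[[0,0,2],[0,0,1.5],[0,0,1],[0,0,0],[0,0,0],[0,0,0],[0,0,0],[0,0,0]],"delta_rot":[[0,0,0],[0,0,0],[0,0,0],[0,0,0],[0,0,0],[0,0,0],[0,0,0],[0,0,0]]}'
```

```text
time_s: 7.65
eef_pos: [0.5889, -0.281, 0.0282]
eef_rot: [0.0, 0.999, -0.042, 0.0]
wrist_force: [0.4, -0.3, -3.2]
opening: 0.152
grip_force: 59.0
time_s: 8.32
eef_pos: [0.5887, -0.2809, 0.0241]
eef_rot: [0.0, 0.999, -0.042, 0.0]
wrist_force: [-0.3, 0.1, -3.8]
opening: 0.153
grip_force: 59.1
```

```bash

python3 -m creep '{"gripper":[0,0,0,0,0,0,0,0],"translation":[[0,0,0.5],[0,0,0.5],[0,0,0.5],[0,0,0.5],[0,0,0],[0,0,0],[0,0,0],[0,0,0]],"delta_rot":[[0,0,0],[0,0,0],[0,0,0],[0,0,0],[0,0,0],[0,0,0],[0,0,0],[0,0,0]]}'
```

```text
time_s: 8.98
eef_pos: [0.5889, -0.2811, 0.024]
eef_rot: [0.0, 0.999, -0.042, 0.0]
wrist_force: [-5.3, 2.7, 10.0]
opening: 0.157
grip_force: 61.1
```

```bash

python3 -m creep '{"gripper":[50,50,50,50,50,50,50,50],"translation":[[0,0,-1],[0,0,-0.5],[0,0,0],[0,0,0],[0,0,0],[0,0,0],[0,0,-10],[0,0,-20]],"delta_rot":[[0,0,0],[0,0,0],[0,0,0],[0,0,0],[0,0,0],[0,0,0],[0,0,0],[0,0,0]]}'
python3 -m creep '{"gripper":[0,0,0,0,0,0,0,0],"translation":[[0,0,-30],[0,0,-35],[0,0,-40],[0,0,-30],[0,0,-20],[0,0,0],[0,0,0],[0,0,0]],"delta_rot":[[0,0,0],[0,0,0],[0,0,0],[0,0,0],[0,0,0],[0,0,0],[0,0,0],[0,0,0]]}' 20
python3 - <<'E'
from h import *
f=cams.grab_frame("wrist");P=cloud(f,f["depth"]>0)
Q=P[(P[:,2]>.045)&(P[:,2]<.06)&(abs(P[:,0]-.59)<.05)&(abs(P[:,1]+.28)<.03)];print("bar",len(Q),cv2.minAreaRect((Q[:,:2]*1000).astype(np.float32)),Q[:,2].mean())
f=cams.grab_frame("side");P=cloud(f,f["depth"]>0)
c,s=np.cos(np.radians(-4.5)),np.sin(np.radians(-4.5));X=P[:,:2]-[.5905,.0248];u=X@[c,s];v=X@[-s,c]
m=(abs(v)<.024)&(abs(u)<.1);
for a in np.arange(-.1,.1,.005):
    k=m&(u>=a)&(u<a+.005)
    if k.any(): print(round(a,3),k.sum(),P[k,2].mean().round(4),end="; ")
T=cur();print(T[:3,3]);a=np.radians(-4.6)
B=np.array([.5905,.0248]);ex=np.array([np.cos(a),np.sin(a)])
Rm=axes([0,0,-1],[np.sin(a),-np.cos(a),0])
plan(T,pose([*(B+ex*.0),.12],Rm))
E
```

```text
time_s: 9.65
eef_pos: [0.5865, -0.2794, 0.051]
eef_rot: [-0.002, 0.999, -0.042, -0.003]
wrist_force: [-0.6, -0.9, 0.4]
opening: 0.584
grip_force: 0.0
time_s: 10.32
eef_pos: [0.5879, -0.2803, 0.2073]
eef_rot: [-0.0, 0.999, -0.042, -0.001]
wrist_force: [-0.1, -0.7, -0.9]
opening: 0.0
grip_force: 0.0
bar 1155 ((587.7642211914062, -280.2301940917969), (13.368269920349121, 63.76485061645508), 85.58963012695312) 0.05316146375785364
-0.1 24 0.0019; -0.095 25 0.0013; -0.09 58 0.0155; -0.085 37 0.0371; -0.08 26 0.046; -0.075 26 0.0453; -0.07 29 0.0463; -0.065 25 0.046; -0.06 26 0.046; -0.055 28 0.0456; -0.05 23 0.0458; -0.045 26 0.0458; -0.04 27 0.0458; -0.035 25 0.0467; -0.03 22 0.0452; -0.025 28 0.0456; -0.02 26 0.0465; -0.015 28 0.0461; -0.01 21 0.0462; -0.005 29 0.046; 0.0 25 0.0461; 0.005 23 0.0458; 0.01 26 0.0457; 0.015 26 0.0456; 0.02 25 0.0459; 0.025 25 0.0461; 0.03 26 0.0466; 0.035 27 0.0468; 0.04 22 0.046; 0.045 22 0.0453; 0.05 27 0.0455; 0.055 28 0.046; 0.06 21 0.0459; 0.065 25 0.0458; 0.07 21 0.0442; 0.075 36 0.0477; 0.08 26 0.0515; 0.085 6 0.0495; 0.095 2 0.0039; [ 0.58754552 -0.28006435  0.20610662]
rows 8 t [-2.7, -38.0, 10.8] r [-0.01, 0.02, -0.03] | total [ -22.3 -303.9   86.8] 0.3
```

Weight is on the pad at (0.588, -0.280). Now to the panel.

```bash

python3 -m creep '{"gripper":[0,0,0,0,0,0,0,0],"translation":[[0,-20,0],[2,-38,0],[2,-38,0],[2,-38,5],[2,-38,10],[2,-38,15],[2,-38,15],[1,-34,15]],"delta_rot":[[0,0,0],[0,0,0],[0,0,0],[0,0,0],[0,0,0],[0,0,0],[0,0,0],[0,0,0]]}'
python3 -m creep '{"gripper":[0,0,0,0,0,0,0,0],"translation":[[0,-20,20],[0,-2,25],[0,0,25],[0,0,15],[0,0,8],[0,0,3],[0,0,0],[0,0,0]],"delta_rot":[[0,0,0],[0,0,0],[0,0,0],[0,0,0],[0,0,0],[0,0,0],[0,0,0],[0,0,0]]}'
python3 - <<'E'
from h import *
T=cur();print(T.round(4), manip.state()["q"])
a=np.radians(-4.6);B=np.array([.5905,.0248]);ex=np.array([np.cos(a),np.sin(a)])
d=T[:2,3]-B;print("u,v",d@ex,d@[-ex[1],ex[0]])
E
```

```text
time_s: 11.08
eef_pos: [0.6242, 0.0017, 0.1461]
eef_rot: [-0.0, 0.999, -0.042, -0.001]
wrist_force: [-0.1, -0.1, -0.3]
opening: 0.001
grip_force: 0.0
time_s: 11.75
eef_pos: [0.6276, 0.0208, 0.0532]
eef_rot: [0.0, 0.999, -0.042, 0.001]
wrist_force: [-0.2, -0.3, 0.2]
opening: 0.001
grip_force: 0.0
[[ 9.965e-01 -8.410e-02  1.300e-03  6.276e-01]
 [-8.410e-02 -9.965e-01 -1.000e-04  2.080e-02]
 [ 1.300e-03  0.000e+00 -1.000e+00  5.320e-02]
 [ 0.000e+00  0.000e+00  0.000e+00  1.000e+00]] [-1.58962152e-01  4.78280419e-01  1.57216235e+00  7.92376095e-05
  1.08982200e+00  1.49603529e+00]
u,v 0.03730050756365418 -0.0009728743501337601
```

```bash

python3 -m creep '{"gripper":[0,0,0,0,0,0,0,0],"translation":[[0,0,3],[0,0,2],[0,0,2],[0,0,1],[0,0,1],[0,0,0],[0,0,0],[0,0,0]],"delta_rot":[[0,0,0],[0,0,0],[0,0,0],[0,0,0],[0,0,0],[0,0,0],[0,0,0],[0,0,0]]}'
```

```text
time_s: 12.42
eef_pos: [0.6279, 0.0209, 0.0451]
eef_rot: [0.0, 0.999, -0.042, 0.001]
wrist_force: [-2.7, -0.5, 7.1]
opening: -0.001
grip_force: 3.7
```

```bash

python3 -m creep '{"gripper":[0,0,0,0,0,0,0,0],"translation":[[0,0,0.5],[0,0,0.4],[-2,0,0],[-4,0,0],[-5,0,0],[-5,0,0],[-5,0,0],[-4,0,0]],"delta_rot":[[0,0,0],[0,0,0],[0,0,0],[0,0,0],[0,0,0],[0,0,0],[0,0,0],[0,0,0]]}'
python3 - <<'E'
from h import *
f=cams.grab_frame("side");P=cloud(f,f["depth"]>0);a=np.radians(-4.6);ex=np.array([np.cos(a),np.sin(a)])
X=P[:,:2]-[.5905,.0248];u=X@ex;v=X@[-ex[1],ex[0]]
k=(abs(v)<.035)&(u<-.03)&(u>-.2)&(abs(P[:,2]-.0455)<.0045);k2=k&(abs(v)<.025);print("front",np.sort(u[k2])[:6].round(4))
E
```

```text
time_s: 13.08
eef_pos: [0.6047, 0.0228, 0.0451]
eef_rot: [0.0, 0.999, -0.042, 0.003]
wrist_force: [3.3, -0.6, 7.4]
opening: -0.005
grip_force: 3.5
front [-0.1058 -0.1054 -0.1054 -0.1052 -0.1052 -0.105 ]
```

```bash

python3 -m creep '{"gripper":[0,0,0,0,0,0,0,0],"translation":[[-3,0,0],[-5,0,0],[-6,0,0],[-6,0,0],[-6,0,0],[-6,0,0],[-5,0,0],[-3,0,0]],"delta_rot":[[0,0,0],[0,0,0],[0,0,0],[0,0,0],[0,0,0],[0,0,0],[0,0,0],[0,0,0]]}'
python3 -m creep '{"gripper":[0,0,0,0,0,0,0,0],"translation":[[0,0,0],[0,0,0],[0,0,-3],[0,0,-10],[0,0,-20],[0,0,-30],[-10,0,-40],[-10,0,-40]],"delta_rot":[[0,0,0],[0,0,0],[0,0,0],[0,0,0],[0,0,0],[0,0,0],[0,0,0],[0,0,0]]}'
python3 -m creep '{"gripper":[85,85,85,85,85,85,85,85],"translation":[[-30,0,-10],[-30,0,0],[-20,0,0],[0,0,0],[0,0,0],[0,0,0],[0,0,0],[0,0,0]],"delta_rot":[[0,0,0],[0,0,0],[0,0,0],[0,0,0],[0,0,0],[0,0,0],[0,0,0],[0,0,0]]}'
python3 - <<'E'
from h import *
T=cur();print(T[:3,3])
f=cams.grab_frame("wrist");cv2.imwrite("pics/w3.png",f["frame"][...,::-1])
P=cloud(f,f["depth"]>0);a=np.radians(-4.6);ex=np.array([np.cos(a),np.sin(a)]);ey=np.array([-ex[1],ex[0]])
X=P[:,:2]-[.5905,.0248];u=X@ex;v=X@ey
k=(abs(v)<.06)&(u<-.088)&(u>-.2)&(abs(P[:,2]-.0455)<.005);print(k.sum(),u[k].min(),v[k].min(),v[k].max(),P[k,2].mean())
Q=P[k];print(cv2.minAreaRect((Q[:,:2]*1000).astype(np.float32)))
k=(abs(v)<.026)&(u>-.08)&(u<.07)
for s in np.arange(-.08,.07,.01):
    j=k&(u>s)&(u<s+.01);print(round(s,3),np.median(P[j,2]).round(4) if j.any() else 0,end=";")
E
```

```text
time_s: 13.8
eef_pos: [0.5649, 0.0261, 0.0451]
eef_rot: [0.0, 0.999, -0.042, 0.003]
wrist_force: [1.6, 0.5, 7.1]
opening: -0.0
grip_force: 3.7
time_s: 14.47
eef_pos: [0.5411, 0.0284, 0.1865]
eef_rot: [-0.0, 0.999, -0.042, -0.001]
wrist_force: [0.4, -0.8, -0.3]
opening: -0.002
grip_force: 0.0
time_s: 15.13
eef_pos: [0.4632, 0.0348, 0.1954]
eef_rot: [-0.0, 0.999, -0.042, -0.0]
wrist_force: [0.6, -1.0, -0.4]
opening: 0.994
grip_force: 0.0
[0.46319445 0.03475543 0.19541236]
4323 -0.1455555879265324 -0.027828556541593094 0.027784003592962528 0.04535467194698136
((474.19232177734375, 33.98670196533203), (55.3336181640625, 57.140987396240234), 86.11035919189453)
-0.08 0.0453;-0.07 0.0453;-0.06 0.0455;-0.05 0.0454;-0.04 0.0455;-0.03 0.0454;-0.02 0.0454;-0.01 0.0455;-0.0 0.0441;0.01 0.0425;0.02 0.0424;0.03 0;0.04 0;0.05 0;0.06 0;0.07 0;
```

View pics/w3.png

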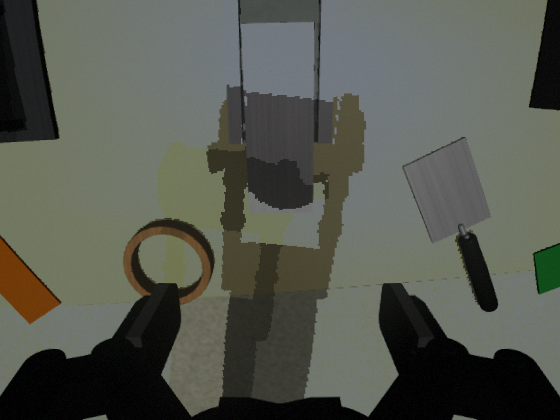

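Panel overhangs by about 60 mm, square, and centred in the channel; its free end is at row ~205. Gripping its long sides now.

```bash

python3 -m creep '{"gripper":[85,85,85,85,85,85,85,85],"translation":[[10,-0.4,25],[9.6,0,35],[0,0,35],[0,0,30],[0,0,20],[0,0,15],[0,0,10],[0,0,5]],"delta_rot":[[0,0,-0.5],[0,0,0],[0,0,0],[0,0,0],[0,0,0],[0,0,0],[0,0,0],[0,0,0]]}'
python3 -m creep '{"gripper":[70,60,50,40,40,40,40,40],"translation":[[0,0,0],[0,0,0],[0,0,0],[0,0,0],[0,0,0],[0,0,0],[0,0,0],[0,0,0]],"delta_rot":[[0,0,0],[0,0,0],[0,0,0],[0,0,0],[0,0,0],[0,0,0],[0,0,0],[0,0,0]]}' 50
python3 - <<'E'
from h import *
print(cur().round(4))
f=cams.grab_frame("side");P=cloud(f,f["depth"]>0);a=np.radians(-4.6);ex=np.array([np.cos(a),np.sin(a)])
X=P[:,:2]-[.5905,.0248];u=X@ex;v=X@[-ex[1],ex[0]]
for s in np.arange(-.15,.01,.01):
    j=(abs(v)<.022)&(u>s)&(u<s+.01)&(P[:,2]>.03);print(round(s,3),np.median(P[j,2]).round(4) if j.any() else 0,end=";")
E
```

```text
time_s: 15.85
eef_pos: [0.4814, 0.0339, 0.0188]
eef_rot: [-0.0, 0.999, -0.038, -0.001]
wrist_force: [-0.3, 0.1, 0.3]
opening: 0.993
grip_force: 0.0
time_s: 16.52
eef_pos: [0.4833, 0.0336, 0.0213]
eef_rot: [0.0, 0.999, -0.038, 0.001]
wrist_force: [0.9, 0.3, 5.4]
opening: 0.626
grip_force: 52.1
[[ 9.972e-01 -7.520e-02  2.500e-03  4.833e-01]
 [-7.520e-02 -9.972e-01 -4.000e-04  3.360e-02]
 [ 2.600e-03  2.000e-04 -1.000e+00  2.130e-02]
 [ 0.000e+00  0.000e+00  0.000e+00  1.000e+00]]
-0.15 0.2521;-0.14 0.2543;-0.13 0.1297;-0.12 0.3663;-0.11 0.3675;-0.1 0.365;-0.09 0.3591;-0.08 0.1647;-0.07 0.0461;-0.06 0.0467;-0.05 0.0471;-0.04 0.047;-0.03 0.0472;-0.02 0.0475;-0.01 0.0479;0.0 0.0472;
```

```bash

python3 -m creep '{"gripper":[40,40,40,40,40,40,40,40],"translation":[[0,0,-2],[0,0,-4],[0,0,-8],[0,0,-12],[0,0,-16],[0,0,-16],[0,0,-16],[0,0,-16]],"delta_rot":[[0,0,0],[0,0,0],[0,0,0],[0,0,0],[0,0,0],[0,0,0],[0,0,0],[0,0,0]]}' 70
python3 -m creep '{"gripper":[40,40,40,40,40,40,40,40],"translation":[[0,0,-16],[0,0,-16],[0,0,-16],[0,0,-14],[0,0,-8],[0,0,0],[0,0,0],[0,0,0]],"delta_rot":[[0,0,0],[0,0,0],[0,0,0],[0,0,0],[0,0,0],[0,0,0],[0,0,0],[0,0,0]]}'
cat >> h.py <<'E'
def panel_rel(T):
    "panel plane and far end in tool frame, from side+scene depth"
    for c in ["side","wrist"]:
        f=cams.grab_frame(c);P=cloud(f,f["depth"]>0);L=(P-T[:3,3])@T[:3,:3]
        k=(L[:,0]>.02)&(L[:,0]<.14)&(abs(L[:,1])<.04)&(L[:,2]<.02)&(L[:,2]>-.06);L=L[k]
        if len(L)<30: print(c,"few",len(L));continue
        for _ in range(5):
            A=np.c_[L[:,:2],np.ones(len(L))];s=np.linalg.lstsq(A,L[:,2],rcond=None)[0];r=abs(A@s-L[:,2]);L=L[r<max(.003,2*np.median(r))]
        q=cv2.minAreaRect((L[:,:2]*1000).astype(np.float32))
        print(c,len(L),"z=ax+by+c",s.round(4),"x range",np.percentile(L[:,0],[0.3,99.7]).round(4),"y",np.percentile(L[:,1],[1,99]).round(4),[np.round(w,1) for w in q])
E
python3 - <<'E'
from h import *
T=cur();print(T.round(4));panel_rel(T)
E
```

```text
time_s: 17.23
eef_pos: [0.4814, 0.0339, 0.1112]
eef_rot: [-0.0, 0.999, -0.038, -0.001]
wrist_force: [0.9, -0.4, -1.3]
opening: 0.619
grip_force: 73.1
time_s: 17.9
eef_pos: [0.4813, 0.0339, 0.1793]
eef_rot: [-0.0, 0.999, -0.038, -0.001]
wrist_force: [-0.2, -0.8, -0.9]
opening: 0.616
grip_force: 73.1
[[ 9.972e-01 -7.520e-02 -2.100e-03  4.813e-01]
 [-7.520e-02 -9.972e-01  4.000e-04  3.390e-02]
 [-2.100e-03 -2.000e-04 -1.000e+00  1.793e-01]
 [ 0.000e+00  0.000e+00  0.000e+00  1.000e+00]]
side 550 z=ax+by+c [ 0.0108 -0.0005 -0.024 ] x range [0.0256 0.1143] y [-0.0281  0.0285] [array([68.9,  0.6]), array([91.1, 58.7]), np.float64(0.2)]
wrist 44439 z=ax+by+c [ 0.006   0.0002 -0.0231] x range [0.0204 0.1104] y [-0.0277  0.0263] [array([65.5, -0.7]), array([91. , 55.8]), np.float64(0.0)]
```

```bash

python3 -m creep '{"gripper":[40,40,40,40,40,40,40,40],"translation":[[0,-8,-6],[1,-16,-9],[2,-22,-10],[2,-26,-10],[2,-26,-9],[2,-22,-6],[1,-12,0],[0,-4,0]],"delta_rot":[[0,0,0],[0,0,0],[0,0,0],[0,0,0],[0,0,0],[0,0,0],[0,0,0],[0,0,0]]}'
python3 -m creep '{"gripper":[40,40,40,40,40,40,40,40],"translation":[[0,0,0],[0,0,0],[0,0,0],[0,0,0],[0,0,0],[0,0,0],[0,0,0],[0,0,0]],"delta_rot":[[0,0,0],[0,0,0],[0,0,0],[0,0,0],[0,0,0],[0,0,0],[0,0,0],[0,0,0]]}'
python3 - <<'E'
from h import *
T=cur();print(T[:3,3]);f=cams.grab_frame("wrist");cv2.imwrite("pics/w4.png",f["frame"][...,::-1])
P=cloud(f,f["depth"]>0)
E=P[(P[:,0]>.48)&(P[:,0]<.645)&(P[:,1]>.255)&(P[:,1]<.31)&(P[:,2]>.045)&(P[:,2]<.135)]
for _ in range(8):
    A=np.c_[E[:,:2],np.ones(len(E))];s=np.linalg.lstsq(A,E[:,2],rcond=None)[0];r=abs(A@s-E[:,2]);E=E[r<max(.0015,2.5*np.median(r))]
n=np.array([-s[0],-s[1],1]);n/=np.linalg.norm(n);print(len(E),"n",n,np.degrees(np.arccos(n[2])),"s",s)
r=cv2.minAreaRect((E[:,:2]*1000).astype(np.float32));print(r,E[:,2].min(),E[:,2].max())
# lip: points above plane
A=P[(P[:,0]>.6)&(P[:,0]<.68)&(abs(P[:,1]-.28)<.014)];h=(A@n-(s[2]*n[2]))
t=(A[:,0]);
for x in np.arange(.635,.67,.003):
    j=(t>x)&(t<x+.003);print(round(x,3),j.sum(),np.percentile(h[j],[10,50,90]).round(4) if j.any() else 0)
E
```

```text
time_s: 18.67
eef_pos: [0.5023, 0.1705, 0.2304]
eef_rot: [-0.0, 0.999, -0.036, 0.0]
wrist_force: [-0.8, -0.8, -1.0]
opening: 0.612
grip_force: 73.2
time_s: 19.33
eef_pos: [0.5023, 0.1685, 0.2304]
eef_rot: [-0.0, 0.999, -0.038, 0.0]
wrist_force: [0.5, -0.2, -0.9]
opening: 0.614
grip_force: 73.2
[0.50231922 0.16845371 0.23044047]
5474 n [ 0.49656899 -0.03489932  0.86729538] 29.854149527677407 s [-0.57254886  0.04023925  0.41199882]
((587.48779296875, 283.958984375), (33.347877502441406, 116.75731658935547), 86.88862609863281) 0.05255108905435275 0.12113626751806077
0.635 175 [-0.0439 -0.0004  0.0007]
0.638 183 [-0.0392 -0.0005  0.0006]
0.641 118 [-0.0009 -0.      0.0008]
0.644 115 [-0.0009 -0.0001  0.0007]
0.647 120 [-0.0013 -0.0001  0.0007]
0.65 176 [-0.0353  0.0005  0.0036]
0.653 202 [-0.0343  0.0062  0.0095]
0.656 153 [-0.0392  0.0096  0.0104]
0.659 130 [-0.0381  0.0096  0.0105]
0.662 42 [-0.0375 -0.0367 -0.0354]
0.665 47 [-0.0362 -0.0347 -0.0339]
0.668 49 [-0.0344 -0.0335 -0.0327]
```

View pics/w4.png

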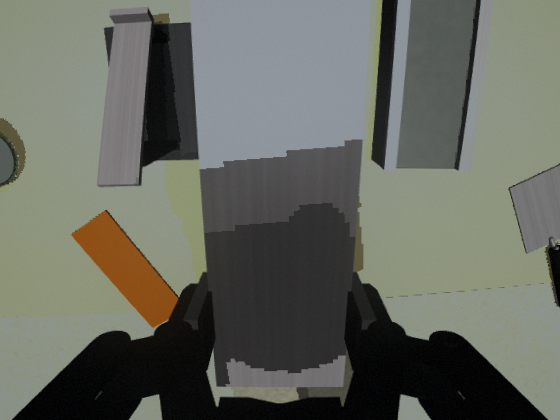

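```bash
cat > t.py <<'E'
from h import *
a=np.radians(176.6);c30,s30=np.cos(np.pi/6),.5
X=np.array([c30*np.cos(a),c30*np.sin(a),s30]);Y=np.array([-np.sin(a),np.cos(a),0]);Z=np.cross(X,Y)
F=pose([.6515,.2802,.050],np.c_[X,Y,Z])
t=0.008;xa=np.array([1,0,t]);xa/=np.linalg.norm(xa)
za=np.cross(xa,[0,-1.,0]);M=pose([.037,0,-.0200],np.c_[xa,[0,-1,0],za])   # panel in tool: z up = -tool z
def tgt(x=.077,h=0,dz=0):
    T=F@pose([x,0,h],np.diag([-1.,-1,1]))@np.linalg.inv(M);T[2,3]+=dz;return T
E
python3 - <<'E'
from t import *
T=cur();H=tgt(dz=.07);print(H.round(3));plan(T,H)
f=cams.grab_frame("wrist");V=np.array(f["view"]);C=-V[:3,:3].T@V[:3,3];l=T[:3,:3].T@(C-T[:3,3]);print("cam in tool",l,"at goal",(tgt()@np.r_[l,1])[:3],manip.state()["q"])
f=cams.grab_frame("side");P=cloud(f,f["depth"]>0)
Q=P[(P[:,0]>.665)&(P[:,0]<.83)&(P[:,1]>.23)&(P[:,1]<.34)&(P[:,2]>.03)&(P[:,2]<.2)];print("bottle",Q[:,:2].min(0),Q.max(0))
Q=P[(P[:,0]>.665)&(P[:,0]<.83)&(P[:,1]>.13)&(P[:,1]<.22)&(P[:,2]>.03)&(P[:,2]<.2)];print("jar",Q[:,:2].min(0),Q.max(0))
E
```

```text
[[ 0.868 -0.059 -0.492  0.543]
 [-0.052 -0.998  0.029  0.287]
 [-0.493  0.    -0.87   0.159]
 [ 0.     0.     0.     1.   ]]
rows 5 t [9.3, -24.2, 12.7] r [-0.05, -5.91, -0.18] | total [  31.6 -120.9   71.1] 29.6
cam in tool [ 0.08419633 -0.00081696 -0.14301385] at goal [0.68651625 0.27893805 0.17225132] [9.54592642e-02 4.18083056e-02 1.72430533e+00 2.10500595e-05
 1.37543678e+00 1.74160175e+00]
bottle [0.71101407 0.23022287] [0.78098475 0.29673894 0.14449254]
jar [0.71266251 0.15044034] [0.76063222 0.20077341 0.0707716 ]
```

```bash

python3 -m creep '{"gripper":[40,40,40,40,40,40,40,40],"translation":[[5.7,-15.1,8],[5.7,-15.1,8],[5.7,-15.1,8],[5.7,-15.1,8],[5.7,-15.1,8],[5.7,-15.1,8],[5.7,-15.1,8],[5.7,-15.1,8]],"delta_rot":[[0,-3.7,-0.1],[0,-3.7,-0.1],[0,-3.7,-0.1],[0,-3.7,-0.1],[0,-3.7,-0.1],[0,-3.7,-0.1],[0,-3.7,-0.1],[0,-3.7,-0.1]]}' 70
python3 -m creep '{"gripper":[40,40,40,40,40,40,40,40],"translation":[[0,0,0],[0,0,0],[0,0,0],[0,0,0],[0,0,0],[0,0,0],[0,0,0],[0,0,0]],"delta_rot":[[0,0,0],[0,0,0],[0,0,0],[0,0,0],[0,0,0],[0,0,0],[0,0,0],[0,0,0]]}'
python3 - <<'E'
from t import *
T=cur();print(T.round(4));panel_rel(T);plan(T,tgt(dz=.05));plan(tgt(dz=.05),tgt(dz=0.003))
f=cams.grab_frame("side");cv2.imwrite("pics/s5.png",cv2.resize(f["frame"][180:380,100:350],None,fx=3.2,fy=3)[...,::-1])
E
```

```text
time_s: 20.15
eef_pos: [0.5409, 0.2879, 0.1583]
eef_rot: [-0.01, 0.966, -0.029, -0.256]
wrist_force: [-0.0, -0.0, -0.6]
opening: 0.617
grip_force: 73.2
time_s: 20.82
eef_pos: [0.5404, 0.287, 0.1595]
eef_rot: [-0.01, 0.967, -0.03, -0.255]
wrist_force: [0.2, -0.7, -0.2]
opening: 0.614
grip_force: 73.2
[[ 0.8685 -0.062  -0.4918  0.5404]
 [-0.0521 -0.9981  0.0339  0.287 ]
 [-0.493  -0.0038 -0.87    0.1595]
 [ 0.      0.      0.      1.    ]]
side 189 z=ax+by+c [ 0.008   0.0048 -0.0229] x range [0.0211 0.1145] y [-0.0295  0.0258] [array([67.8, -1.8]), array([56.3, 94.7]), np.float64(89.5)]
wrist 44454 z=ax+by+c [ 0.0054 -0.0004 -0.0226] x range [0.0204 0.1104] y [-0.0276  0.0263] [array([65.5, -0.7]), array([91. , 55.7]), np.float64(0.0)]
rows 1 t [12.1, 0.3, 16.2] r [-0.27, -0.01, -0.03] | total [12.1  0.3 16.2] 0.3
rows 2 t [11.6, -0.0, 20.4] r [0.0, 0.0, -0.0] | total [23.2  0.  40.9] 0.0
```

View pics/s5.png

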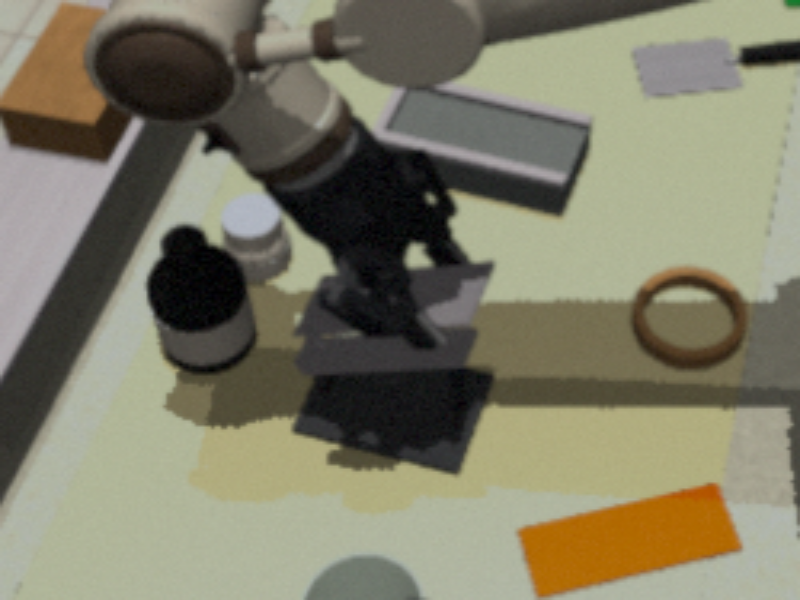

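The side crop shows the held panel parallel above the sloping face (395,300), clear of the dark bottle (200,300). Lowering.

```bash

python3 -m creep '{"gripper":[40,40,40,40,40,40,40,40],"translation":[[5,0.3,8],[5,0,8],[5,0,8],[5,0,8],[5,0,8],[3.8,0,6],[2,0,3],[0,0,0]],"delta_rot":[[-0.27,0,0],[0,0,0],[0,0,0],[0,0,0],[0,0,0],[0,0,0],[0,0,0],[0,0,0]]}'
python3 -m creep '{"gripper":[40,40,40,40,40,40,40,40],"translation":[[0,0,0],[0,0,0],[0,0,0],[0,0,0],[0,0,0],[0,0,0],[0,0,0],[0,0,0]],"delta_rot":[[0,0,0],[0,0,0],[0,0,0],[0,0,0],[0,0,0],[0,0,0],[0,0,0],[0,0,0]]}'
python3 - <<'E'
from t import *
T=cur();plan(T,tgt());print((np.linalg.inv(F)@T@M).round(4))
f=cams.grab_frame("wrist");P=cloud(f,f["depth"]>0);L=(P-F[:3,3])@F[:3,:3]
k=(L[:,0]>-.03)&(L[:,0]<.05)&(abs(L[:,1])<.05)&(L[:,2]>-.02)&(L[:,2]<.04);L=L[k]
for s in np.arange(-.02,.03,.003):
    j=(L[:,0]>s)&(L[:,0]<s+.003)&(abs(L[:,1])<.014);print(round(s,3),j.sum(),np.percentile(L[j,2],[10,50,90]).round(4) if j.any() else 0)
cv2.imwrite("pics/w6.png",f["frame"][...,::-1])
E
```

```text
time_s: 21.63
eef_pos: [0.5423, 0.2865, 0.0996]
eef_rot: [-0.007, 0.966, -0.029, -0.256]
wrist_force: [-0.8, -0.1, -1.4]
opening: 0.613
grip_force: 73.2
time_s: 22.3
eef_pos: [0.5429, 0.2867, 0.1009]
eef_rot: [-0.007, 0.966, -0.029, -0.255]
wrist_force: [0.4, 0.1, -0.8]
opening: 0.616
grip_force: 73.2
rows 1 t [5.8, 0.0, 10.1] r [0.02, 0.05, -0.03] | total [ 5.8  0.  10.1] 0.1
[[-1.00e+00 -5.00e-04 -1.00e-03  8.28e-02]
 [ 5.00e-04 -1.00e+00 -4.00e-04 -0.00e+00]
 [-1.00e-03 -4.00e-04  1.00e+00  1.00e-02]
 [ 0.00e+00  0.00e+00  0.00e+00  1.00e+00]]
-0.02 0 0
-0.017 0 0
-0.014 0 0
-0.011 0 0
-0.008 0 0
-0.005 0 0
-0.002 0 0
0.001 0 0
0.004 0 0
0.007 187 [0.0118 0.0127 0.0136]
0.01 967 [0.012  0.0128 0.0137]
0.013 946 [0.0119 0.0128 0.0137]
0.016 952 [0.0119 0.0128 0.0137]
0.019 948 [0.012  0.0128 0.0136]
0.022 899 [0.012  0.0128 0.0137]
0.025 892 [0.0119 0.0128 0.0137]
0.028 882 [0.0119 0.0128 0.0136]
```

View pics/w6.png

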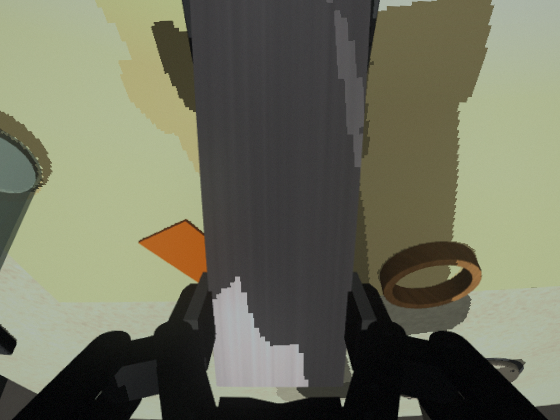

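```bash

python3 -m creep '{"gripper":[40,40,40,40,40,40,40,40],"translation":[[1,0,2],[1.2,0,2],[1.2,0,2],[1.2,0,1.5],[0.6,0,1],[0.4,0,0.8],[0,0,0],[0,0,0]],"delta_rot":[[0,0,0],[0,0,0],[0,0,0],[0,0,0],[0,0,0],[0,0,0],[0,0,0],[0,0,0]]}'
python3 - <<'E'
from t import *
T=cur();plan(T,tgt());print((np.linalg.inv(F)@T@M)[:3,3].round(4))
E
```

```text
time_s: 23.02
eef_pos: [0.5432, 0.2867, 0.0901]
eef_rot: [-0.007, 0.966, -0.029, -0.255]
wrist_force: [0.7, -0.3, -0.7]
opening: 0.618
grip_force: 73.2
rows 1 t [0.1, 0.0, 0.8] r [0.02, 0.05, -0.02] | total [0.1 0.  0.8] 0.1
[ 0.0771 -0.      0.0007]
```

Nearly there; step down until contact shows.

```bash

python3 -m creep '{"gripper":[40,40,40,40,40,40,40,40],"translation":[[0,0,0.4],[0,0,0.4],[0,0,0.4],[0,0,0.3],[0,0,0],[0,0,0],[0,0,0],[0,0,0]],"delta_rot":[[0,0,0],[0,0,0],[0,0,0],[0,0,0],[0,0,0],[0,0,0],[0,0,0],[0,0,0]]}'
python3 - <<'E'
from t import *
T=cur();print((np.linalg.inv(F)@T@M)[:3,3].round(4),manip.state()["moment"])
E
```

```text
time_s: 23.68
eef_pos: [0.5431, 0.2867, 0.0897]
eef_rot: [-0.007, 0.967, -0.029, -0.255]
wrist_force: [2.2, -0.6, 5.1]
opening: 0.615
grip_force: 73.6
[ 0.0771 -0.0001  0.0004] [-0.14154708 -0.0247847   0.07925344]
```

```bash

python3 -m creep '{"gripper":[60,60,64,68,72,76,80,85],"translation":[[0,0,0],[0,0,0],[0,0,0],[0,0,0],[0,0,0],[0,0,0],[0,0,0],[0,0,0]],"delta_rot":[[0,0,0],[0,0,0],[0,0,0],[0,0,0],[0,0,0],[0,0,0],[0,0,0],[0,0,0]]}' 20
python3 -m creep '{"gripper":[85,85,85,85,85,85,85,85],"translation":[[0,0,0],[0,0,0],[0,0,-4],[0,0,-10],[0,0,-18],[0,0,-25],[0,0,-25],[0,0,-25]],"delta_rot":[[0,0,0],[0,0,0],[0,0,0],[0,0,0],[0,0,0],[0,0,0],[0,0,0],[0,0,0]]}'
cat > chk.py <<'E'
from t import *
for c in ("wrist","side","scene"):
    f=cams.grab_frame(c);P=cloud(f,f["depth"]>0);L=(P-F[:3,3])@F[:3,:3]
    L=L[(L[:,0]>.012)&(L[:,0]<.17)&(abs(L[:,1])<.045)&(abs(L[:,2]-.003)<.01)]
    if len(L)<50: print(c,len(L));continue
    A=np.c_[L[:,:2],np.ones(len(L))];s=np.linalg.lstsq(A,L[:,2],rcond=None)[0];q=cv2.minAreaRect((L[:,:2]*1000).astype(np.float32))
    print(c,len(L),"plane",s.round(4),"upper end",np.percentile(L[:,0],99.8).round(4),"y",np.percentile(L[:,1],[.5,99.5]).round(4),q)
E
python3 chk.py
```

```text
time_s: 24.35
eef_pos: [0.5424, 0.2867, 0.0887]
eef_rot: [-0.007, 0.966, -0.029, -0.255]
wrist_force: [0.7, -0.1, 0.1]
opening: 0.996
grip_force: 0.0
time_s: 25.02
eef_pos: [0.596, 0.2835, 0.1838]
eef_rot: [-0.007, 0.967, -0.029, -0.255]
wrist_force: [0.8, 0.2, -0.8]
opening: 0.994
grip_force: 0.0
wrist 17896 plane [-0.0003  0.002   0.003 ] upper end 0.15 y [-0.028   0.0266] ((81.47755432128906, -0.6267871856689453), (138.72564697265625, 55.62116241455078), 0.09424947947263718)
side 976 plane [-0.0012  0.0019  0.0031] upper end 0.152 y [-0.0297  0.0261] ((82.16255187988281, -1.4505882263183594), (58.62101364135742, 139.88034057617188), 89.91748809814453)
scene 933 plane [-0.0014  0.0077  0.0027] upper end 0.1509 y [-0.0278  0.0271] ((81.68061828613281, -0.3898811340332031), (55.37273406982422, 139.23370361328125), 89.63648223876953)
```

```bash

python3 -m creep '{"gripper":[85,85,85,85,85,85,85,85],"translation":[[0,0,-10],[0,0,-10],[0,0,-5],[0,0,0],[0,0,0],[0,0,0],[0,0,0],[0,0,0]],"delta_rot":[[0,0,0],[0,0,0],[0,0,0],[0,0,0],[0,0,0],[0,0,0],[0,0,0],[0,0,0]]}'
python3 -c "
from rig import manip
print(manip.finish_job())"
```

```text
time_s: 25.83
eef_pos: [0.6071, 0.2829, 0.2029]
eef_rot: [-0.007, 0.966, -0.029, -0.256]
wrist_force: [-0.0, 0.6, -0.6]
opening: 0.998
grip_force: 0.0
the job is handed in; nothing more can be done
None
```

The job is handed in at about 26 s: the weight stands within about 1 mm of the pad's centre, and the panel lies flat and square on the slope, about 1 mm off centre, its lower end within about 2 mm of the lip by camera; no verdict came back.

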